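# Start the lamp's mounting screw at the bottom of its deep well

## Task

Fix the desk lamp: take the long hand screw out of the cup of the pen tray, lower it upright into the deep well of the lamp's foot, and by feel, turning it under a light push, let its three pins drop into the thread at the bottom. Then screw it in clockwise until its flange sits flush on the rim of the well, and let go. Never force it (a firm fingertip push is all the thread can stand, or it cross-threads), and leave the other things on the desk where they are.

Things in the scene. Friction and masses are not known exactly. Their poses are not given: they have to be found in the camera images.
- long_screw: Loose hand screw, 125 mm long, 0.11 to 0.18 kg, hanging upright by its flange in the pen tray's cup. Origin: centre of its tip (bottom), z up its axis. From the tip up: steel shank 14 mm in diameter, tapered tip; three pins; guide collar 31 mm in diameter from 66 to 84 mm; flange 46 mm in diameter from 84 to 89 mm; black round knob 30 mm in diameter from 89 to 125 mm.
- pins (a point): On the screw's axis, 13.3 mm above its tip: the height of the centres of its three pins, 5 mm thick round bars 120 degrees apart that reach 15 mm from the axis; one points along +x of this frame.
- seat (a point): Centre of the underside of the screw's flange, 84 mm above the tip; axes as the screw's.
- knob (a point): On the screw's axis, 114 mm above the tip (30 mm above the flange's underside): where to put the TCP to grip the round knob from above, at any yaw.
- lamp: Desk lamp, fixed. Origin on the desk under the well's axis, x towards the column. Grey foot 18 mm thick, 55 mm to either side of the well, 55 mm before and 190 mm behind it; round aluminium boss, 52 mm in diameter, 100 mm tall, holds the well. At +x 155, y -30 mm a column 225 mm tall; its folded arm (195 mm up) points away, out to +x 290, y -150 mm.
- rim (a point): Centre of the well's mouth on the boss's top, 100 mm above the desk, z up. Bore 34 mm, round. Flange underside above the rim: 10 mm while the pins stand on the insert's flat face, 3 mm when they have dropped into its gaps, 0 when screwed home. More than 25 N between screw and lamp (well and insert included) spoils the thread.
- thread (a point): On the well's axis, 63 mm below the rim: flat top face of a brass three-start right-hand insert, with an 18 mm hole for the shank and three gaps for the pins 120 degrees apart. The gaps' angle is hidden, not given by this frame, and new each time. The insert is sprung: it gives 1 mm per 3 N along the axis, up to 9 mm down, 6 mm up, and returns.
- thread_start (a point): On the axis, 70 mm below the rim: floor of the gaps. A gap admits its pin over about 20 degrees of turn; the pins then fall 7 mm. Turning on clockwise (from above) draws the screw down 0.08 mm per degree, with 1.5 mm of play; a hard stop comes about 80 degrees after the first fall. Turned with the pins only partly fallen (less than 6 mm), they jam on the gap's side.
- pen_tray: Aluminium pen tray, fixed; origin on the desk under the axis of its cup, x along the tray. The cup is a round tube 44 mm in diameter (bore 36 mm), 95 mm tall; the tray, 90 mm wide, 20 mm high, with three pens in it, reaches from 25 to 225 mm in +x. Lamp and pen tray may have changed sides.
- cup_rim (a point): Centre of the mouth of the cup, 95 mm above the desk; the screw's flange rests on this rim.
- paperweight_round: Loose glass paperweight, 66 mm in diameter, 45 mm tall; origin under its centre. A bystander.
- paperweight_tall: Loose pointed glass paperweight, 56 mm in diameter, 62 mm tall; origin under its centre. A bystander.
- note_dispenser: Loose white sticky-note dispenser, 90 by 85 mm, 44 mm tall (its note 52 mm); origin under its centre. A bystander.
- eraser: Loose white eraser, 55 by 24 by 13 mm; origin under its centre. A bystander.
Mind the look-alikes: they are no part of the job. Of the things like the long_screw, leave any that is red; of the rest the larger one is meant.

How it is judged:
On the way, in this order (a step that is already met when the one before it is completed fails the run):
1. the screw is upright in the well, its tip more than 50 mm below the rim (z of long_screw in the frame of rim below -0.05 m and horizontal distance between long_screw and rim below 0.006 m and angle between long_screw's own z axis and vertical below 0.1 rad).
2. the three pins have dropped into the starts of the thread: the flange's underside is less than 5 mm above the rim (z of seat in the frame of rim below 0.005 m and horizontal distance between seat and rim below 0.004 m).
At the end, for the whole second after the job is handed in: The screw is released and at rest, upright within 0.04 rad, its flange centred on the well within 4 mm and its underside within 1.2 mm of the rim (which only a screw turned into the thread can reach) (z of seat in the frame of rim below 0.0012 m and horizontal distance between seat and rim below 0.004 m and angle between long_screw's own z axis and vertical below 0.04 rad and linear speed of long_screw below 0.02 m/s and contact force between the fingers and long_screw below 0.1 N); the robot touches nothing.
It fails at once if the screw is forced: more than 25 N between screw and lamp (well and thread included) (contact force between long_screw and lamp above 25 N).
It fails at once if a loose bystander is moved by more than 30 mm (distance of any of paperweight_round, paperweight_tall, note_dispenser, eraser from where it was at the start of the episode above 0.03 m).
It also fails if it takes over 72 s, if anything falls off the work surface, if the arm or the gripper's body presses on something with over 40 N, if the wrist force passes 120 N, or if a joint passes its speed limit or range.

## Robot

A 6-joint arm with a two-finger parallel gripper is mounted at the origin on the work surface. World frame = base frame: x ahead of the robot, y to its left, z up, the work surface at z = 0. Lengths are in m, angles in rad, forces in N, time in s.
With the tool pointing down it reaches from about 0.35 to 0.85 m from the base axis. Payload 8.1 kg.
Tool frame: the origin (TCP) lies between the finger pads, 19 mm behind the fingertips; this is the grasp point; z points along the fingers, y is the line along which they close (so a half turn about z gives the same grasp; the last joint's range is limited). The gripper opens to 93 mm and grips with 3 to 60 N. Pads are 15 mm wide; open, the fingers measure 128 mm over their backs; the gripper's body (75 mm by 188 mm) begins 65 mm behind the grasp point.
Start: joints at [-1.267, 0.13, 1.488, -0, 1.523, -0.085], TCP at [0.227, -0.555, 0.237] pointing down, gripper open.
Joint ranges: [-2.96, 2.96], [-0.89, 2.26], [0.02, 2.5], [-1.34, 4.48], [0, 2.73], [-2.66, 2.66]. Speed limits (rad/s): [2.39, 2.39, 2.79, 3.14, 3.14, 3.14].

## Interface

Orientations are given as a rotation vector (axis times angle).
In Python, from plant import read_state, eyes, workorder gives the robot as it stands. The module is installed in compiled form; this text tells all that it offers.
- The arm moves only by the tool play_rows, never from a script. Its argument "targets" is one flat list of numbers, 4 for each row, row after row: the shift along the tool's x, y, z in cm, then the turn about the tool's z in degrees. In form: [dx, dy, dz, roll, dx, dy, dz, roll, ...]. A call has 1 to 8 rows; each row is the pose to reach, as a shift and turn from the pose commanded when the call began, along the tool's axes at that moment; what a row does not reach only later rows make up. A row lasts 1/12 s, in which the tool goes at most 41.7 mm and 7.16 degrees, less where a joint would pass 70% of its speed; a pose out of reach is approached as far as the arm can. A call with a gripper value outside its range is refused whole. "grip" is the finger opening in cm, from 0 to 9.3, set as the call begins (left out, the last holds). The fingers move at their own pace and stop on an object; "grip_force" is the grip in N (left out, the last holds). Time passes only in rows, so rows that repeat a pose let the fingers close. It gives the time, the measured TCP pose, the force, the opening and the grip force at its end, in the units of the state.
- read_state(): the state, without advancing time (a new reading comes with each control period).
- eyes.read_camera(name): name is "scene" or "top"; returns a dict with "image" (384x512x3 uint8, red, green, blue), "vfov" (degrees; the focal length in pixels is half the picture's height over the tangent of half this angle, whatever the lens; pixels are square), "cx", "cy" (the principal point, pixels), "k1" (the pictures are not rectified: a ray, as slopes to the right and down, at radius r is drawn at 1 + k1 r^2 times it, then the intrinsics apply), "cam_to_world" (4x4, takes a point from camera to world coordinates). Camera axes: x right, y up, looking along -z (the intrinsics and any distortion apply to the point x, -y, -z); pixel columns grow to the right and rows downward; lengths in m; the calibration is good to about 2 mm. A picture is of the moment at which its call begins. There is no depth.
- workorder.close_job(): hands the job in; it is judged then, once.
The state is a dict: "t": time; "q": joint angles; "dq": joint speeds; "joint_torque": joint torques, N m; "tool_pos": TCP position; "orientation": TCP orientation; "force": force on the tool from outside, world axes, zero at the start; "wrist_torque": the same for the moment, N m; "opening": finger opening in m; "gripper_force": force on a finger pad.
Only numpy, scipy, OpenCV 4.12 (cv2) and the standard library are available. Lean on these libraries where they do the work, as an engineer would, in place of code of your own. Each camera call takes 0.05 s, during which the arm holds its last target. There are 200 camera calls.

## Working session

There is one attempt and no reset: what is moved stays moved. The work goes in short steps, Python scripts to look and compute and a tool call to move; the robot and the scene stay as the last step left them, time stands still between calls to the robot, and variables do not carry over. Pictures are saved under pics/ and viewed, at most 10 in all, crops included, and the job is handed in when it is done.

Besides the shell and the picture viewer there is one more tool, called by a JSON object that holds its "api" and its "payload". play_rows: Moves the arm, as the interface text tells. Its arguments: {"type":"object","properties":{"targets":{"type":"array"},"grip":{"type":"number"},"grip_force":{"type":"number"}},"required":["targets"]}

```bash
mkdir -p pics; cat > h.py <<'E'
import numpy as np, cv2
from plant import read_state, eyes, workorder
def cam(n):
    return eyes.read_camera(n)
def K(c):
    h,w=c["image"].shape[:2]; f=h/2/np.tan(np.radians(c["vfov"])/2)
    return f
def pix2w(c,u,v,z):
    f=K(c); d=np.array([(u-c["cx"])/f,(v-c["cy"])/f]); s=d.copy()
    for _ in range(30): s=d/(1+c["k1"]*(s@s))
    M=np.array(c["cam_to_world"]); r=M[:3,:3]@np.array([s[0],-s[1],-1]); o=M[:3,3]
    return o+r*(z-o[2])/r[2]
def w2pix(c,p):
    M=np.array(c["cam_to_world"]); q=M[:3,:3].T@(np.array(p)-M[:3,3]); s=np.array([q[0],-q[1]])/-q[2]
    return s*(1+c["k1"]*(s@s))*K(c)+[c["cx"],c["cy"]]
E
python3 - <<'E'
from h import *
for n in("scene","top"):
    c=cam(n); np.save(f"pics/{n}0.npy",c,allow_pickle=True)
    cv2.imwrite(f"pics/{n}0.png",cv2.resize(c["image"][:,:,::-1],(800,600),interpolation=cv2.INTER_CUBIC))
    print(n,c["vfov"],c["cx"],c["cy"],c["k1"],np.round(c["cam_to_world"],3))
s=read_state();print(s)
E
```

```text
scene 44.27757051001895 260.97411476146146 194.19417289829823 0.0086709960207425 [[ 0.547 -0.555  0.627  1.117]
 [ 0.837  0.364 -0.408 -0.365]
 [-0.002  0.748  0.664  0.674]
 [ 0.     0.     0.     1.   ]]
top 47.096624290773946 256.93612470727805 195.40680044156713 -0.08460087154092694 [[-0.007  0.997 -0.073  0.503]
 [-1.    -0.007  0.003  0.017]
 [ 0.002  0.073  0.997  0.974]
 [ 0.     0.     0.     1.   ]]
{'t': 0.1, 'q': array([-1.26737316e+00,  1.31102256e-01,  1.48916532e+00, -6.22487993e-07,
        1.52300831e+00, -8.54133343e-02]), 'dq': array([ 0.00058765, -0.0031207 , -0.00241583,  0.00092384, -0.00062297,
       -0.00158611]), 'joint_torque': array([ 1.80542975e-03, -5.61339533e+01, -4.93099558e+01,  7.70437368e-02,
        2.91091623e-02, -3.99915689e-05]), 'tool_pos': array([ 0.22733474, -0.55474027,  0.23648518]), 'orientation': array([-3.08076408e+00, -6.06619236e-01,  2.88457740e-04]), 'force': array([ 0.5484696 , -0.75015745,  0.19402704]), 'wrist_torque': array([-0.02059167, -0.03379215, -0.04341264]), 'gripper_force': 0.0, 'opening': 0.09283186602850878}
```

View pics/top0.png

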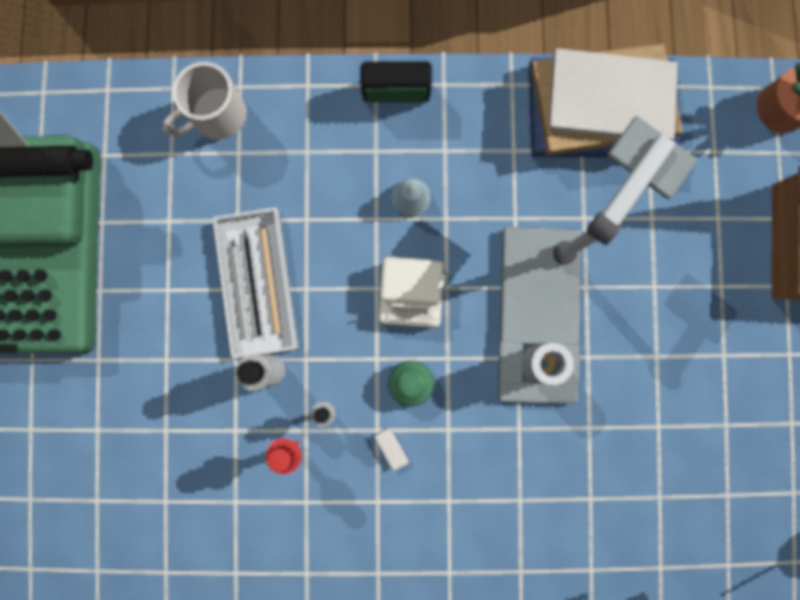

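View pics/scene0.png

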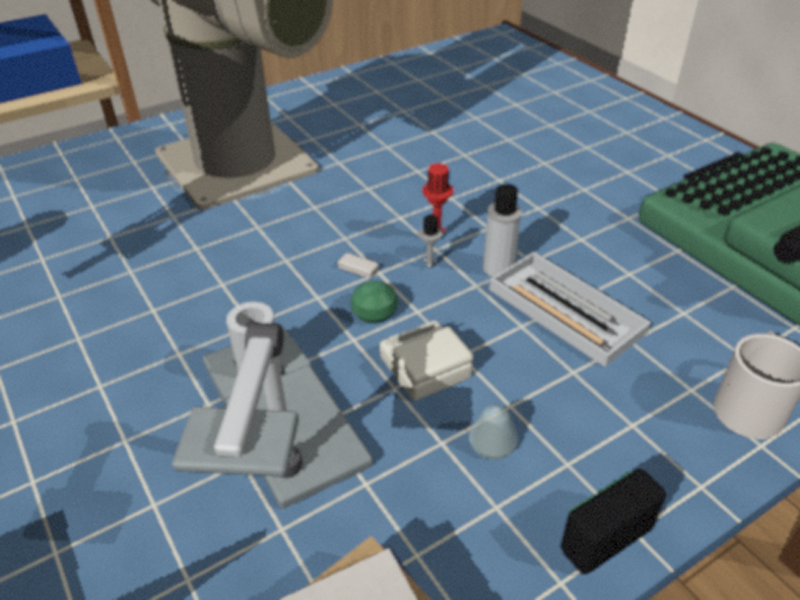

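Candidates for the long screw, in the 800x600 top picture:
- black knob in the cup at (250,372)
- small black-knobbed screw at (322,413)
- red one at (284,456)

The description fits the one in the cup. I'll check it and the boss in one enlarged crop.

```bash
python3 - <<'E'
from h import *
cs={n:np.load(f"pics/{n}0.npy",allow_pickle=True).item() for n in("scene","top")}
def crop(n,x,y,w=50,h=37): return cv2.resize(cs[n]["image"][y:y+h,x:x+w,::-1],(400,296),interpolation=cv2.INTER_CUBIC)
im=np.vstack([np.hstack([crop("top",140,218),crop("top",327,214)]),np.hstack([crop("scene",298,115,66,49)[:, :],crop("scene",135,185,66,49)])])
cv2.imwrite("pics/c1.png",im)
E
```

```text
(no output)
```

View pics/c1.png

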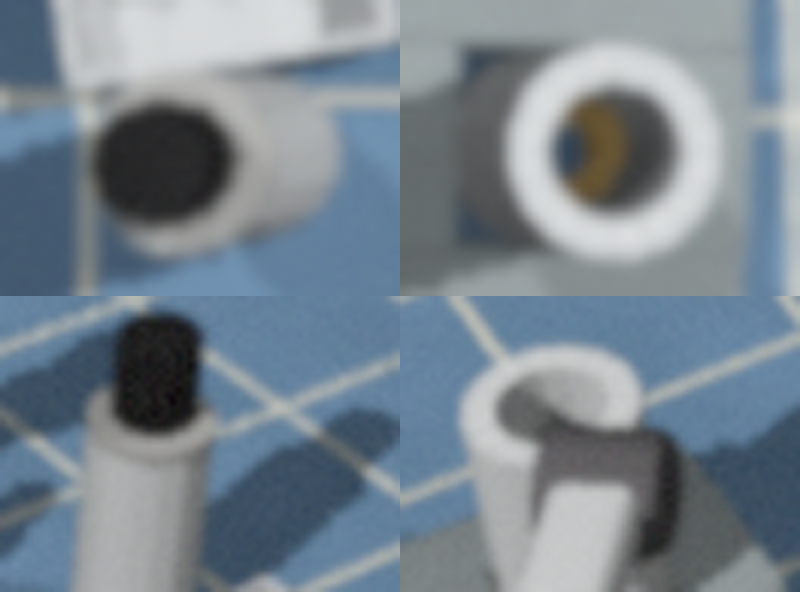

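The crop confirms the choice. The black knob sits in the wide cup, top face centre at crop (158,162), which is raw (159.3,237.8). The empty boss, with the brass insert visible inside, is centred at crop (613,152), which is raw (353.1,232.5).

```bash
python3 - <<'E'
from h import *
cs={n:np.load(f"pics/{n}0.npy",allow_pickle=True).item() for n in("scene","top")}
t=cs["top"];s=cs["scene"]
k=pix2w(t,159.3,237.8,.136); r=pix2w(t,353.1,232.5,.100)
print("knob",k,"rim",r)
for p in(k,[k[0],k[1],.1]): 
    u=w2pix(s,p); print("scene crop",(u-[298,115]+.5)*400/66+[0,296])
u=w2pix(s,r); print("rim scene crop",(u-[135,185]+.5)*400/66+[400,296])
a=np.linspace(0,6.28,9)[:8]
for rad,ce in((.026,r),):
  print([tuple(np.round(((w2pix(s,ce+rad*np.array([np.cos(x),np.sin(x),0]))-[135,185]+.5)*400/66+[400,296])).astype(int)) for x in a])
print([tuple(np.round(((w2pix(s,k+.015*np.array([np.cos(x),np.sin(x),0]))-[298,115]+.5)*400/66+[0,296])).astype(int)) for x in a])
# other objects
for n,u,v,z in(("round",411,383,.0225),("tall",411,197,.03),("note",411,292,.04),("eraser",392,450,.013),("small",322,413,.06),("red",284,456,.1)):
    print(n,np.round(pix2w(t,u/1.5625,v/1.5625,z),3))
from scipy.spatial.transform import Rotation as R
st=read_state(); print(R.from_rotvec(st["orientation"]).as_matrix().round(3))
E
```

```text
knob [0.48505564 0.20073141 0.136     ] rim [ 0.49209833 -0.17623273  0.1       ]
scene crop [155.25206324 329.1297199 ]
scene crop [146.49598494 416.27710908]
rim scene crop [552.48235005 400.38577348]
[(np.int64(589), np.int64(451)), (np.int64(636), np.int64(413)), (np.int64(633), np.int64(368)), (np.int64(584), np.int64(344)), (np.int64(517), np.int64(352)), (np.int64(470), np.int64(388)), (np.int64(470), np.int64(433)), (np.int64(520), np.int64(460))]
[(np.int64(183), np.int64(349)), (np.int64(199), np.int64(334)), (np.int64(189), np.int64(316)), (np.int64(160), np.int64(306)), (np.int64(128), np.int64(309)), (np.int64(112), np.int64(324)), (np.int64(121), np.int64(342)), (np.int64(150), np.int64(353))]
round [0.466 0.002 0.022]
tall [ 0.724 -0.     0.03 ]
note [0.59  0.001 0.04 ]
eraser [0.373 0.029 0.013]
small [0.428 0.12  0.06 ]
red [0.378 0.164 0.1  ]
[[ 0.925  0.379 -0.001]
 [ 0.379 -0.925  0.002]
 [ 0.    -0.002 -1.   ]]
```

```bash
cat >> h.py <<'E'
def yaw_of(s):
    from scipy.spatial.transform import Rotation as R
    m=R.from_rotvec(s["orientation"]).as_matrix(); return np.degrees(np.arctan2(m[1,0],m[0,0]))
def plan(p,yaw,wps):
    "wps: x,y,z(m),yaw deg; prints dx dy dz(cm) roll per call"
    p=np.array(p)
    for w in wps:
        d=100*(np.array(w[:3])-p); a=np.radians(yaw)
        x=np.array([np.cos(a),np.sin(a)]); y=np.array([np.sin(a),-np.cos(a)])
        print(np.round([d[:2]@x,d[:2]@y,-d[2],(yaw-w[3]+180)%360-180],2)); p=np.array(w[:3]); yaw=w[3]
E
python3 - <<'E'
from h import *
s=read_state();y=yaw_of(s);print(y,s["tool_pos"])
p=s["tool_pos"]; k=np.array([.485,.2005,.23])
plan(p,y,[(*(p+(k-p)*f),y+a) for f,a in((.25,48),(.5,96),(.75,144),(1,192))])
E
```

```text
22.278685487107516 [ 0.22733474 -0.55474027  0.23648518]
[ 13.12 -15.03   0.16 -48.  ]
[ 19.95  -0.31   0.16 -48.  ]
[ 13.58  14.62   0.16 -48.  ]
[ -1.78  19.87   0.16 -48.  ]
```

{"api": "play_rows", "payload": {"targets": [2, -2, 0, -7, 4, -4.5, 0, -14, 6, -7, 0, -21, 8, -9, 0, -28, 10, -11.5, 0, -35, 12, -13.5, 0, -42, 13.1, -15, 0.1, -48, 13.1, -15, 0.1, -48], "grip": 5.5}}

```text
t: 0.77
tool_pos: [0.2927, -0.3637, 0.236]
orientation: [-2.56, -1.819, -0.002]
force: [-0.7, -0.3, 0.5]
opening: 0.0552
gripper_force: 0.0
```

{"api": "play_rows", "payload": {"targets": [3, 0, 0, -7, 6, 0, 0, -14, 9, -0.1, 0, -21, 12, -0.1, 0, -28, 15, -0.2, 0, -35, 18, -0.3, 0, -42, 20, -0.3, 0.1, -48, 20, -0.3, 0.1, -48]}}

```text
t: 1.43
tool_pos: [0.3573, -0.1751, 0.2352]
orientation: [-1.602, -2.702, -0.002]
force: [-0.4, -0.6, 0.7]
opening: 0.0553
gripper_force: 0.0
```

{"api": "play_rows", "payload": {"targets": [2, 2, 0, -7, 4, 4.3, 0, -14, 6, 6.5, 0, -21, 8, 8.6, 0, -28, 10, 10.8, 0, -35, 12, 13, 0, -42, 13.6, 14.6, 0.1, -48, 13.6, 14.6, 0.1, -48]}}

```text
t: 2.1
tool_pos: [0.4215, 0.0136, 0.2341]
orientation: [-0.367, -3.12, -0.002]
force: [0.5, -0.7, -0.5]
opening: 0.0548
gripper_force: 0.0
```

{"api": "play_rows", "payload": {"targets": [-0.2, 3, 0, -7, -0.5, 6, 0, -14, -0.8, 9, 0, -21, -1, 12, 0, -28, -1.3, 15, 0, -35, -1.6, 18, 0, -42, -1.8, 19.9, 0.1, -48, -1.8, 19.9, 0.1, -48]}}

```text
t: 2.77
tool_pos: [0.4865, 0.2018, 0.2327]
orientation: [0.931, -3.0, -0.001]
force: [-0.0, -0.0, -0.4]
opening: 0.0553
gripper_force: 0.0
```

```bash
python3 - <<'E'
from h import *
s=read_state();y=yaw_of(s);print(s["t"],y,s["tool_pos"],s["q"].round(2),s["force"])
plan(s["tool_pos"],y,[(.485,.2005,.15,y)])
c=cam("scene");t=cam("top")
a=c["image"][70:190,250:410,::-1]; b=t["image"][170:290,80:240,::-1]
cv2.imwrite("pics/v2.png",np.hstack([cv2.resize(z,(400,300),interpolation=cv2.INTER_CUBIC) for z in(a,b)]))
E
```

```text
2.7667 -145.53658547154456 [0.48645569 0.20180305 0.23268911] [ 0.3  -0.07  1.7   0.    1.51 -1.88] [-0.01242413 -0.01340117 -0.36027756]
[ 0.19 -0.03  8.27  0.  ]
```

View pics/v2.png

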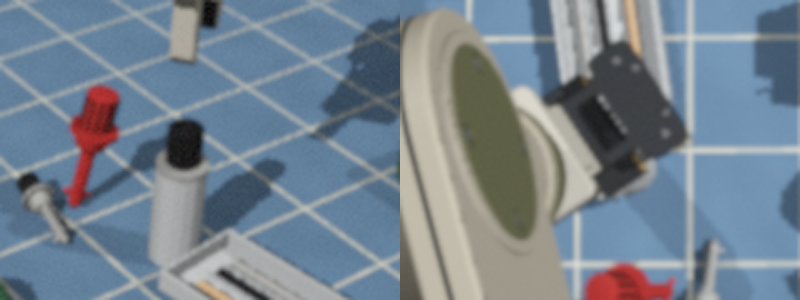

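The knob is upright in the cup, with its top at crop (185,125), and the gripper is above it. The small screw and the red one are tipping over by themselves. They are not part of the job and are out of the way. Next I descend.

{"api": "play_rows", "payload": {"targets": [0.2, 0, 2, 0, 0.2, 0, 4, 0, 0.2, 0, 6, 0, 0.2, 0, 7.5, 0, 0.2, 0, 9, 0, 0.2, 0, 10, 0, 0.2, 0, 10.7, 0, 0.2, 0, 10.7, 0]}}

```text
t: 3.53
tool_pos: [0.483, 0.198, 0.125]
orientation: [0.921, -3.001, 0.0]
force: [0.2, 0.9, 0.5]
opening: 0.0551
gripper_force: 0.0
```

```bash
python3 - <<'E'
from h import *
s=read_state();print(s["t"],yaw_of(s),s["tool_pos"],s["force"])
c=cam("scene");t=cam("top")
a=c["image"][70:190,250:410,::-1]; b=t["image"][170:290,80:240,::-1]
cv2.imwrite("pics/v3.png",np.hstack([cv2.resize(z,(400,300),interpolation=cv2.INTER_CUBIC) for z in(a,b)]))
E
```

```text
3.5333 -145.89575984963273 [0.48296063 0.1980164  0.12497273] [0.15424199 0.86143638 0.53176154]
```

View pics/v3.png

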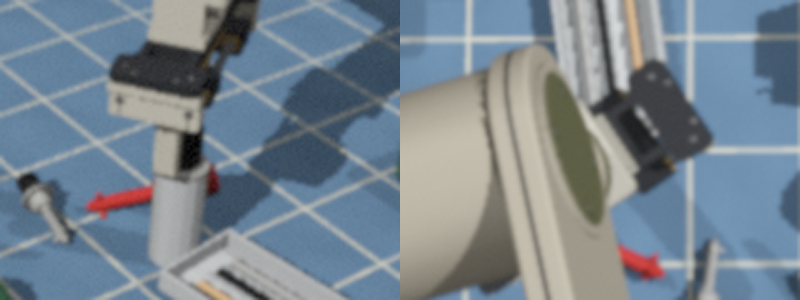

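The fingers straddle the knob just above the cup, at crop (185,150). The TCP is about 3 mm short along tool x, so I correct that and close.

{"api": "play_rows", "payload": {"targets": [-0.3, 0.1, 0, 0, -0.3, 0.1, 0, 0, -0.3, 0.1, 0, 0]}}

```text
t: 3.88
tool_pos: [0.4863, 0.2022, 0.1274]
orientation: [-0.925, 3.001, -0.0]
force: [-0.1, -0.1, -0.6]
opening: 0.0552
gripper_force: 0.0
```

{"api": "play_rows", "payload": {"targets": [0, 0, 0, 0, 0, 0, 0, 0, 0, 0, 0, 0, 0, 0, 0, 0, 0, 0, 0, 0, 0, 0, 0, 0, 0, 0, 0, 0], "grip": 0, "grip_force": 20}}

```text
t: 4.47
tool_pos: [0.4855, 0.202, 0.1265]
orientation: [0.926, -3.002, -0.0]
force: [-0.1, 0.6, 0.3]
opening: 0.0297
gripper_force: 20.0
```

{"api": "play_rows", "payload": {"targets": [0, 0, -0.7, 0, 0, 0, -2, 0, 0, 0, -4, 0, 0, 0, -6, 0, 0, 0, -8, 0, 0, 0, -10, 0, 0, 0, -12, 0, 0, 0, -12, 0]}}

```text
t: 5.13
tool_pos: [0.4878, 0.2025, 0.2526]
orientation: [-0.923, 2.994, -0.0]
force: [1.7, 0.4, -0.6]
opening: 0.0299
gripper_force: 20.0
```

{"api": "play_rows", "payload": {"targets": [0, 0, 0, 0, 0, 0, 0, 0, 0, 0, 0, 0]}}

```text
t: 5.38
tool_pos: [0.4848, 0.2016, 0.2447]
orientation: [0.925, -3.0, 0.0]
force: [0.3, -0.6, -1.7]
opening: 0.0297
gripper_force: 20.0
```

```bash
python3 - <<'E'
from h import *
s=read_state();y=yaw_of(s);print(s["t"],y,s["tool_pos"],s["force"],s["opening"],s["q"].round(2))
p=s["tool_pos"]; k=np.array([.492,-.176,p[2]])
plan(p,y,[(*(p+(k-p)*f),y+a) for f,a in((.4,0),(.7,0),(1,0))])
c=cam("scene")
cv2.imwrite("pics/v4.png",cv2.resize(c["image"][20:190,230:430,::-1],(706,600),interpolation=cv2.INTER_CUBIC))
E
```

```text
5.3833 -145.72555083118127 [0.48480662 0.20160013 0.24473707] [ 0.32159873 -0.64948213 -1.69020575] 0.029719777309537402 [ 0.3  -0.07  1.68 -0.    1.53 -1.87]
[  8.27 -12.64  -0.     0.  ]
[ 6.2  -9.48 -0.    0.  ]
[ 6.2  -9.48 -0.    0.  ]
```

View pics/v4.png

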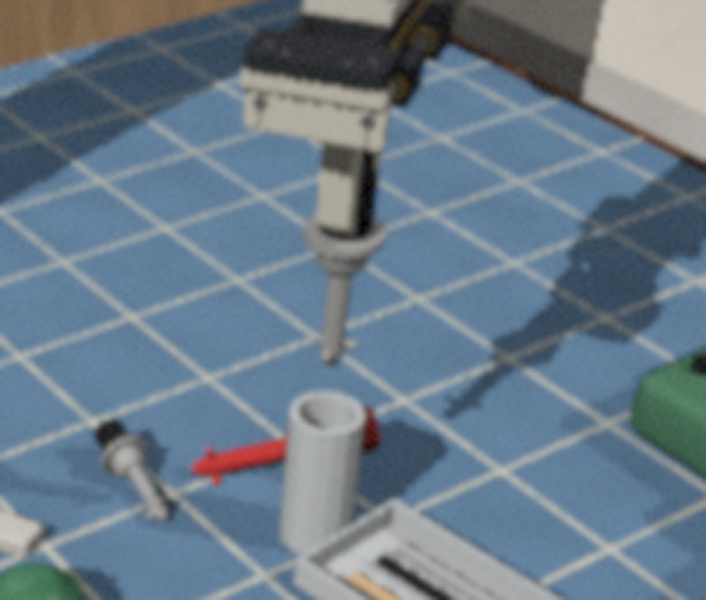

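The screw hangs upright in the fingers, with its tip at crop (332,358), clear of the cup. Now I move it to the lamp.

{"api": "play_rows", "payload": {"targets": [0.7, -1, 0, 0, 2, -3, 0, 0, 3.5, -5.5, 0, 0, 5, -8, 0, 0, 6.8, -10.5, 0, 0, 8.4, -13, 0, 0, 9.8, -15, 0, 0, 10.4, -16, 0, 0]}}

```text
t: 6.1
tool_pos: [0.489, 0.0078, 0.2456]
orientation: [0.922, -3.002, 0.001]
force: [0.1, 0.5, -1.3]
opening: 0.0293
gripper_force: 20.0
```

{"api": "play_rows", "payload": {"targets": [1.3, -2, 0, 0, 3, -4.7, 0, 0, 5, -7.5, 0, 0, 6.8, -10.3, 0, 0, 8.4, -12.8, 0, 0, 9.6, -14.7, 0, 0, 10.2, -15.6, 0, 0, 10.2, -15.6, 0, 0]}}

```text
t: 6.77
tool_pos: [0.4928, -0.1771, 0.2457]
orientation: [0.921, -3.002, -0.001]
force: [-0.3, 0.1, -2.1]
opening: 0.0295
gripper_force: 20.0
```

{"api": "play_rows", "payload": {"targets": [0, 0, 0, 0, 0, 0, 0, 0, 0, 0, 0, 0, 0, 0, 0, 0, 0, 0, 0, 0]}}

```text
t: 7.18
tool_pos: [0.4935, -0.1743, 0.2465]
orientation: [-0.928, 3.001, -0.0]
force: [0.3, -0.4, -2.2]
opening: 0.0296
gripper_force: 20.0
```

```bash
python3 - <<'E'
from h import *
s=read_state();y=yaw_of(s);print(s["t"],y,s["tool_pos"],s["force"],s["opening"],s["q"].round(2))
p=s["tool_pos"]; plan(p,y,[(.492,-.1762,p[2],y)])
c=cam("scene");t=cam("top")
np.save("pics/s5.npy",c,allow_pickle=True);np.save("pics/t5.npy",t,allow_pickle=True)
a=c["image"][120:240,110:230,::-1]; b=t["image"][180:300,290:410,::-1]
cv2.imwrite("pics/v5.png",np.hstack([cv2.resize(z,(400,400),interpolation=cv2.INTER_CUBIC) for z in(a,b)]))
tip=[p[0],p[1],p[2]-.1155]
for q in(tip,p-[0,0,.0265],[.492,-.1762,.1]): print((w2pix(c,q)-[110,120]+.5)*400/120,(w2pix(t,q)-[290,180]+.5)*400/120+[400,0])
E
```

```text
7.1833 -145.64617246399163 [ 0.49351851 -0.17434079  0.24652358] [ 0.34406302 -0.37980621 -2.18883178] 0.029586145779291875 [-0.44 -0.08  1.69  0.    1.54 -2.61]
[ 0.23 -0.07 -0.    0.  ]
[163.11034814 230.84611188] [620.52009941 174.79783983]
[136.4217051   93.35588999] [659.38906248 176.40381411]
[167.1796001  273.95337796] [611.94881926 176.83252948]
```

View pics/v5.png

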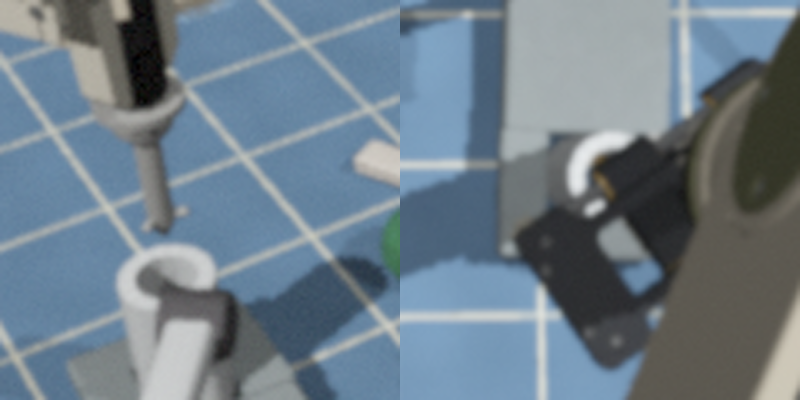

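The screw's tip is at crop (163,232), as predicted (163,231), so it hangs on the TCP axis. The rim centre is at about (167,275), as predicted (167,274). The readings scatter by a millimetre or two, so I average a few.

```bash
cat >> h.py <<'E'
def avg(n=6):
    P=[];F=[]
    for _ in range(n):
        eyes.read_camera("top"); s=read_state(); P.append(s["tool_pos"]);F.append(s["force"])
    print("t",round(s["t"],2),"yaw",round(yaw_of(s),1),"q6",s["q"][5].round(3),"pos",np.mean(P,0).round(4),"sd",np.std(P,0).round(4),"F",np.mean(F,0).round(2),"sd",np.std(F,0).round(2),"tq",s["wrist_torque"].round(2)); return np.mean(P,0),yaw_of(s)
E
python3 - <<'E'
from h import *
p,y=avg(10); plan(p,y,[(.492,-.1762,p[2],y)])
E
```

```text
t 7.78 yaw -145.7 q6 -2.608 pos [ 0.4934 -0.1751  0.2465] sd [0.     0.0002 0.    ] F [-0.19 -0.08 -1.75] sd [0.58 0.63 0.48] tq [ 0.11 -0.15 -0.  ]
[ 0.17 -0.01 -0.    0.  ]
```

{"api": "play_rows", "payload": {"targets": [0.2, 0, 0.5, 0, 0.2, 0, 1.2, 0, 0.2, 0, 2, 0, 0.2, 0, 2.7, 0, 0.2, 0, 3.4, 0, 0.2, 0, 4, 0, 0.2, 0, 4.5, 0, 0.2, 0, 4.5, 0]}}

```text
t: 8.45
tool_pos: [0.491, -0.176, 0.1998]
orientation: [0.925, -3.0, -0.002]
force: [-0.3, -0.1, -2.3]
opening: 0.0292
gripper_force: 20.0
```

```bash
python3 - <<'E'
from h import *
p,y=avg(6); plan(p,y,[(.492,-.1762,p[2],y)])
E
```

```text
t 8.75 yaw -145.7 q6 -2.612 pos [ 0.4918 -0.1764  0.2016] sd [0.0003 0.0001 0.0005] F [ 0.16  0.14 -1.96] sd [0.3  0.37 0.31] tq [ 0.09 -0.13  0.  ]
[-0.03  0.01 -0.    0.  ]
```

{"api": "play_rows", "payload": {"targets": [0, 0, 0.5, 0, 0, 0, 1, 0, 0, 0, 1.7, 0, 0, 0, 2.4, 0, 0, 0, 3, 0, 0, 0, 3.5, 0, 0, 0, 4, 0, 0, 0, 4, 0]}}

```text
t: 9.42
tool_pos: [0.491, -0.176, 0.1599]
orientation: [0.925, -3.001, -0.002]
force: [0.2, 0.6, -1.6]
opening: 0.0296
gripper_force: 20.0
```

```bash
python3 - <<'E'
from h import *
p,y=avg(6); plan(p,y,[(.492,-.1762,p[2],y)])
E
```

```text
t 9.72 yaw -145.7 q6 -2.612 pos [ 0.4918 -0.1764  0.1615] sd [0.0003 0.0001 0.0005] F [-0.32  0.11 -1.23] sd [0.66 0.3  0.35] tq [ 0.12 -0.1   0.05]
[-0.03  0.   -0.    0.  ]
```

{"api": "play_rows", "payload": {"targets": [0, 0, 0.2, 0, 0, 0, 0.5, 0, 0, 0, 0.8, 0, 0, 0, 1.1, 0, 0, 0, 1.4, 0, 0, 0, 1.6, 0, 0, 0, 1.6, 0]}}

```text
t: 10.3
tool_pos: [0.4913, -0.1762, 0.1446]
orientation: [0.925, -3.001, -0.001]
force: [0.1, -0.1, -1.8]
opening: 0.0294
gripper_force: 20.0
```

```bash
python3 - <<'E'
from h import *
p,y=avg(6); plan(p,y,[(.492,-.1762,p[2],y)])
E
```

```text
t 10.6 yaw -145.7 q6 -2.612 pos [ 0.4917 -0.1764  0.1455] sd [0.0001 0.0001 0.0002] F [-0.27  0.23 -1.8 ] sd [0.32 0.5  0.15] tq [ 0.11 -0.14 -0.01]
[-0.03 -0.   -0.    0.  ]
```

{"api": "play_rows", "payload": {"targets": [0, 0, 0.1, 0, 0, 0, 0.2, 0, 0, 0, 0.3, 0, 0, 0, 0.4, 0, 0, 0, 0.5, 0, 0, 0, 0.5, 0]}}

```text
t: 11.1
tool_pos: [0.4918, -0.1763, 0.1405]
orientation: [-0.926, 3.002, -0.0]
force: [-1.0, 0.2, 1.6]
opening: 0.0298
gripper_force: 20.0
```

```bash
python3 - <<'E'
from h import *
avg(6)
E
```

```text
t 11.4 yaw -145.7 q6 -2.612 pos [ 0.4918 -0.1764  0.1406] sd [0. 0. 0.] F [-0.35  0.44  0.68] sd [0.4  0.31 0.24] tq [ 0.2  -0.01 -0.02]
```

Contact came at z≈0.1414 with 2.4 N, which matches the pins standing on the insert's face. Pressing to about 8 N, then searching clockwise.

{"api": "play_rows", "payload": {"targets": [0, 0, 0.1, 0, 0, 0, 0.2, 0, 0, 0, 0.2, 0]}}

```text
t: 11.65
tool_pos: [0.492, -0.1764, 0.1388]
orientation: [-0.926, 3.002, -0.001]
force: [-1.6, 0.8, 5.9]
opening: 0.0297
gripper_force: 20.0
```

{"api": "play_rows", "payload": {"targets": [0, 0, 0, 4, 0, 0, 0, 8, 0, 0, 0, 12, 0, 0, 0, 14, 0, 0, 0, 14, 0, 0, 0, 14]}}

```text
t: 12.15
tool_pos: [0.4922, -0.1767, 0.139]
orientation: [-0.555, 3.091, -0.002]
force: [-0.5, -0.2, 5.0]
opening: 0.0294
gripper_force: 20.0
```

{"api": "play_rows", "payload": {"targets": [0, 0, 0, 4, 0, 0, 0, 8, 0, 0, 0, 12, 0, 0, 0, 14, 0, 0, 0, 14, 0, 0, 0, 14]}}

```text
t: 12.65
tool_pos: [0.4921, -0.1766, 0.1389]
orientation: [-0.174, 3.136, -0.001]
force: [-0.2, 0.6, 4.6]
opening: 0.0299
gripper_force: 20.0
```

{"api": "play_rows", "payload": {"targets": [0, 0, 0, 4, 0, 0, 0, 8, 0, 0, 0, 12, 0, 0, 0, 14, 0, 0, 0, 14, 0, 0, 0, 14]}}

```text
t: 13.15
tool_pos: [0.4921, -0.1766, 0.1389]
orientation: [0.209, 3.134, -0.001]
force: [-0.4, 0.6, 4.9]
opening: 0.0291
gripper_force: 20.0
```

{"api": "play_rows", "payload": {"targets": [0, 0, 0, 4, 0, 0, 0, 8, 0, 0, 0, 12, 0, 0, 0, 14, 0, 0, 0, 14, 0, 0, 0, 14]}}

```text
t: 13.65
tool_pos: [0.4918, -0.1766, 0.1385]
orientation: [0.588, 3.086, -0.001]
force: [0.5, -0.9, 2.6]
opening: 0.0299
gripper_force: 20.0
```

```bash
python3 - <<'E'
from h import *
avg(8)
E
```

```text
t 14.05 yaw 158.3 q6 -1.635 pos [ 0.4918 -0.1766  0.1385] sd [0. 0. 0.] F [ 0.17 -1.14  2.57] sd [0.42 0.55 0.51] tq [-0.37 -0.21 -0.01]
```

The force eased from 6.5 to 4.3 N, which looks like the edge of a gap. I take a small step further.

{"api": "play_rows", "payload": {"targets": [0, 0, 0, 2, 0, 0, 0, 4, 0, 0, 0, 4, 0, 0, 0, 4]}}

```text
t: 14.38
tool_pos: [0.4916, -0.1765, 0.1382]
orientation: [-0.698, -3.063, 0.0]
force: [1.0, -2.5, 0.8]
opening: 0.0295
gripper_force: 20.0
```

```bash
python3 - <<'E'
from h import *
avg(6)
E
```

```text
t 14.68 yaw 154.3 q6 -1.565 pos [ 0.4916 -0.1764  0.1383] sd [0. 0. 0.] F [ 0.14 -2.25 -0.02] sd [0.52 0.55 0.6 ] tq [-0.59 -0.33 -0.04]
```

{"api": "play_rows", "payload": {"targets": [0, 0, 0.1, 0, 0, 0, 0.2, 0, 0, 0, 0.3, 0, 0, 0, 0.3, 0, 0, 0, 0.3, 0]}}

```text
t: 15.1
tool_pos: [0.4917, -0.1764, 0.1353]
orientation: [-0.699, -3.063, 0.0]
force: [1.0, -2.9, 0.6]
opening: 0.0297
gripper_force: 20.0
```

```bash
python3 - <<'E'
from h import *
avg(6)
E
```

```text
t 15.4 yaw 154.3 q6 -1.564 pos [ 0.4917 -0.1764  0.1354] sd [0. 0. 0.] F [ 0.39 -2.77  0.44] sd [0.33 0.66 0.3 ] tq [-0.68 -0.28 -0.11]
```

{"api": "play_rows", "payload": {"targets": [0, 0, 0.1, 0, 0, 0, 0.2, 0, 0, 0, 0.2, 0, 0, 0, 0.2, 0]}}

```text
t: 15.73
tool_pos: [0.4919, -0.1764, 0.1337]
orientation: [0.699, 3.062, -0.0]
force: [-0.0, -2.8, 3.2]
opening: 0.0298
gripper_force: 20.0
```

```bash
python3 - <<'E'
from h import *
avg(6)
E
```

```text
t 16.03 yaw 154.3 q6 -1.564 pos [ 0.4918 -0.1764  0.1336] sd [0. 0. 0.] F [ 0.28 -2.65  3.88] sd [0.67 0.47 0.46] tq [-0.63 -0.23 -0.05]
```

Contact is 5.6 N at z=0.1336, nearly 8 mm below first contact, so the pins are on the gap floor. Screwing in clockwise, following down gently.

{"api": "play_rows", "payload": {"targets": [0, 0, 0, 4, 0, 0, 0, 8, 0, 0, 0, 12, 0, 0, 0, 15, 0, 0, 0, 15, 0, 0, 0, 15]}}

```text
t: 16.53
tool_pos: [0.4915, -0.1762, 0.1331]
orientation: [-1.09, -2.946, -0.0]
force: [0.6, -1.7, 0.3]
opening: 0.0295
gripper_force: 20.0
```

```bash
python3 - <<'E'
from h import *
avg(6)
E
```

```text
t 16.83 yaw 139.3 q6 -1.303 pos [ 0.4915 -0.1762  0.1331] sd [0. 0. 0.] F [ 0.14 -1.84  0.6 ] sd [0.35 0.67 0.23] tq [-0.33 -0.03 -0.01]
```

{"api": "play_rows", "payload": {"targets": [0, 0, 0.03, 4, 0, 0, 0.06, 8, 0, 0, 0.08, 12, 0, 0, 0.1, 15, 0, 0, 0.1, 15, 0, 0, 0.1, 15]}}

```text
t: 17.33
tool_pos: [0.4917, -0.1761, 0.1325]
orientation: [-1.465, -2.779, -0.001]
force: [-1.0, -0.8, 2.0]
opening: 0.0296
gripper_force: 20.0
```

```bash
python3 - <<'E'
from h import *
avg(6)
E
```

```text
t 17.63 yaw 124.3 q6 -1.041 pos [ 0.4917 -0.1762  0.1325] sd [0. 0. 0.] F [-0.29  0.16  2.1 ] sd [0.7  0.61 0.61] tq [ 0.14 -0.19 -0.05]
```

{"api": "play_rows", "payload": {"targets": [0, 0, 0.03, 4, 0, 0, 0.05, 8, 0, 0, 0.05, 12, 0, 0, 0.05, 15, 0, 0, 0.05, 15, 0, 0, 0.05, 15]}}

```text
t: 18.13
tool_pos: [0.4917, -0.1763, 0.1318]
orientation: [-1.815, -2.564, -0.0]
force: [0.7, -0.5, 0.7]
opening: 0.0298
gripper_force: 20.0
```

```bash
python3 - <<'E'
from h import *
avg(6)
E
```

```text
t 18.43 yaw 109.3 q6 -0.78 pos [ 0.4917 -0.1763  0.1319] sd [0. 0. 0.] F [0.54 0.38 0.51] sd [0.24 0.42 0.4 ] tq [ 0.01 -0.19 -0.07]
```

{"api": "play_rows", "payload": {"targets": [0, 0, 0, 4, 0, 0, 0, 8, 0, 0, 0, 12, 0, 0, 0, 15, 0, 0, 0, 15, 0, 0, 0, 15]}}

```text
t: 18.93
tool_pos: [0.4915, -0.1763, 0.1317]
orientation: [-2.134, -2.305, 0.0]
force: [0.6, -1.0, -1.1]
opening: 0.0294
gripper_force: 20.0
```

```bash
python3 - <<'E'
from h import *
avg(6)
E
```

```text
t 19.23 yaw 94.3 q6 -0.518 pos [ 0.4915 -0.1763  0.1317] sd [0. 0. 0.] F [-0.29 -0.22 -1.02] sd [0.77 0.67 0.63] tq [-0.1  -0.07 -0.04]
```

{"api": "play_rows", "payload": {"targets": [0, 0, 0, 4, 0, 0, 0, 8, 0, 0, 0, 12, 0, 0, 0, 12, 0, 0, 0, 12]}}

```text
t: 19.65
tool_pos: [0.4915, -0.1763, 0.1317]
orientation: [-2.363, -2.069, 0.0]
force: [0.4, -0.1, -3.5]
opening: 0.0293
gripper_force: 20.0
```

```bash
python3 - <<'E'
from h import *
avg(6)
E
```

```text
t 19.95 yaw 82.3 q6 -0.309 pos [ 0.4916 -0.1763  0.1317] sd [0. 0. 0.] F [ 0.51 -0.35 -3.54] sd [0.24 0.67 0.6 ] tq [-0.13 -0.06 -0.01]
```

{"api": "play_rows", "payload": {"targets": [0, 0, 0.03, 3, 0, 0, 0.06, 6, 0, 0, 0.06, 6, 0, 0, 0.06, 6]}}

```text
t: 20.28
tool_pos: [0.4918, -0.1765, 0.1315]
orientation: [2.469, 1.942, 0.0]
force: [-0.3, -1.6, -2.9]
opening: 0.0296
gripper_force: 20.0
```

```bash
python3 - <<'E'
from h import *
avg(6)
E
```

```text
t 20.58 yaw 76.3 q6 -0.204 pos [ 0.4918 -0.1764  0.1315] sd [0. 0. 0.] F [-0.44 -0.61 -1.39] sd [0.42 0.34 0.32] tq [-0.23 -0.02 -0.01]
```

The flange appears to be seated: 78° turned, z no longer follows, and the thread is pulling. I release and check.

{"api": "play_rows", "payload": {"targets": [0, 0, 0, 0, 0, 0, 0, 0, 0, 0, 0, 0, 0, 0, 0, 0], "grip": 5.5}}

```text
t: 20.92
tool_pos: [0.4918, -0.1763, 0.1315]
orientation: [2.471, 1.94, 0.0]
force: [-0.1, 0.4, 0.1]
opening: 0.0514
gripper_force: 0.0
```

{"api": "play_rows", "payload": {"targets": [0, 0, -0.5, 0, 0, 0, -2, 0, 0, 0, -5, 0, 0, 0, -8, 0, 0, 0, -11, 0, 0, 0, -14, 0, 0, 0, -16, 0, 0, 0, -16, 0]}}

```text
t: 21.58
tool_pos: [0.4937, -0.1773, 0.2979]
orientation: [2.464, 1.935, 0.006]
force: [0.2, -0.4, 1.2]
opening: 0.0546
gripper_force: 0.0
```

```bash
python3 - <<'E'
from h import *
p,y=avg(6)
c=cam("scene")
cv2.imwrite("pics/v6.png",cv2.resize(c["image"][150:240,130:220,::-1],(600,600),interpolation=cv2.INTER_CUBIC))
for z in(.1,.105,.141): print(z,(w2pix(c,[.4917,-.1763,z])-[130,150]+.5)*600/90)
E
```

```text
t 21.88 yaw 76.3 q6 -0.203 pos [ 0.4917 -0.1763  0.2913] sd [0.0007 0.0003 0.0019] F [-0.1  -0.16  0.09] sd [0.66 0.49 0.25] tq [-0.03 -0.05  0.01]
0.1 [200.22455518 347.41599759]
0.105 [197.5306962  333.70738195]
0.141 [177.48480632 231.73448562]
```

View pics/v6.png

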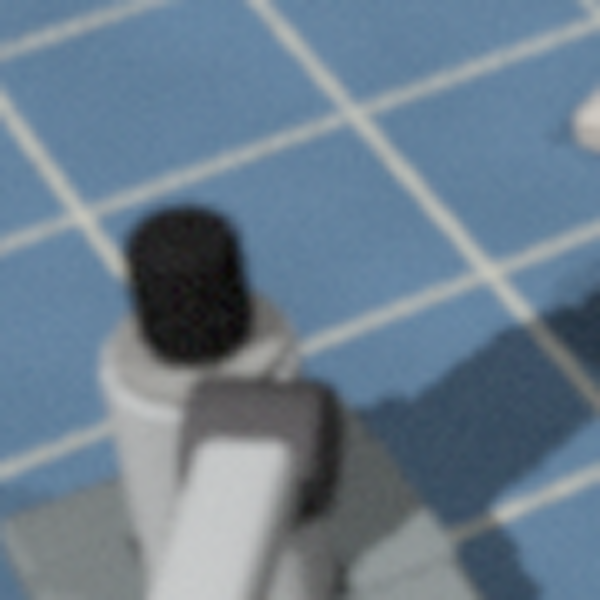

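The picture shows the black knob upright on the boss, top face centred near (183,235) against (177,232) predicted for flush. The flange disc lies on the rim around (200,345). By feel it came down 9.9 mm from first contact, where 10 mm is flush. The thread was also pulling and the flange met a stop, so I hand in.

```bash
python3 -c "
from h import *
print(workorder.close_job())"
```

```text
the job is handed in; nothing more can be done
None
```

The long screw is in the lamp's well and turned about 78° clockwise into the thread. By feel its flange sits within about 0.1 mm of the rim. I let it go and handed the job in at about 22 s, with no verdict returned. Contact force stayed under about 8 N at each reading, and I kept the arm clear of the bystanders. The small screw and the red look-alike tipped over while the arm was first moving; I read no contact force then.

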